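Clamp a spacer ring in the bench thickness gauge with its ratchet

TASK

Set the thicker, wider of the two steel rings flat over the short post on the gauge's sliding carriage and push the carriage fully home under the spindle. Then turn the small ratchet cap on top clockwise until it clearly slips on the clamped ring and stop within about an eighth of a turn of the first slip, letting the ratchet alone set the pressure (no bearing down on the spindle, no turning it tight by the wide sleeve); let go and leave the ring clamped, with the other things where they were.

Things in the scene. Friction and masses are not known exactly. Their poses are not given: they have to be found in the camera images.
- thick_ring: the ring to be clamped: bare steel, 34 mm outside diameter, 12 mm thick, 12 mm bore, 75 g, lying flat on the table; origin at the centre of its underside, z up
- thin_ring: the other steel ring, to be left alone: 26 mm outside diameter, 6 mm thick, 12 mm bore; origin at the centre of its underside
- gauge: grey bench gauge, fixed. Origin on the table under the vertical spindle axis; x runs from the carriage's open end back to the column, z up. Base x -150 to 75, y +-50, 25 mm high; column x 35 to 70, y +-22; overhead arm x -20 to 70, z 78 to 100. On the spindle ride a wide aluminium sleeve (34 mm diameter, 26 high, fixed to the screw) and on it the narrow ratchet cap
- carriage (a joint): travel of the aluminium carriage along the gauge's +x: 0 = fully out at the open end, 0.080 m = fully home at its stop, with the post on the spindle axis. Starts at 0 to 0.012. About 2 N of friction; stays where it is left
- post (a point): foot of the short upright steel post, centred on it at the level of the carriage's flat top (37 mm above the table) on which the ring must lie; post 7 mm in diameter, 5 mm high. The carriage plate reaches 25 mm behind and 100 mm in front of the post and is 66 mm wide
- knob (a point): centre of the top of the carriage's upright round push knob, 18 mm diameter, rising 32 mm above the carriage's flat top; 85 mm in front of (gauge -x) the post
- spindle: vertical steel spindle; origin at the centre of its 22 mm shoulder. The 17 mm tip is locked anywhere from 13 to 19 mm below the shoulder, 1.8 to 7.8 mm above the ring at the start. Sinks 4 mm per rad clockwise seen from above (screw friction about 0.04 N m, stays where left). Push or pull on the cap goes straight to the tip; over 25 N on the ring is too much
- cap_top (a point): centre of the top of the round steel ratchet cap, 22 mm diameter, 28 mm high, standing on the wide sleeve; 96 mm above the spindle's shoulder. While it turns the screw the cap sinks 4 mm per rad; once the tip is on the ring it sinks no further
- ratchet (a joint): slip of the cap relative to the sleeve, rad, clockwise counts up; 0 at the start. The cap carries the screw along without slip until its torque reaches about 0.07 N m, then slips with steady friction (spindle then presses with about 17 N). Dragging the cap up or down in a hard grip while turning makes it slip early or overloads the ring
- jacks_tin: round closed steel tin, 72 mm diameter, 50 mm high, bystander; origin at the centre of its underside
- jack: small steel toy jack, 22 mm across, bystander; origin at the centre of its underside
- marble_bowl: glass bowl of clear marbles, 110 mm across, 50 mm high, bystander; origin at the centre of its underside
Things that resemble listed ones, but are neither listed nor needed, are in the scene too. What is shaped like the thick_ring but green or yellow is not meant.

How it is judged:
By the outcome, as a careful person would: the job done as asked, in the order asked, and still so for the second after the job is handed in, with the robot touching nothing.
It also fails if it takes over 72 s, if anything falls off the work surface, if the arm or the gripper's body presses on something with over 40 N, if the wrist force passes 120 N, or if a joint passes its speed limit or range.

ROBOT

A 6-joint arm with a two-finger parallel gripper is mounted at the origin on the work surface. World frame = base frame: x ahead of the robot, y to its left, z up, the work surface at z = 0. Lengths are in mm, angles in rad, forces in N, time in s.
With the tool pointing down it reaches from about 350 to 875 mm from the base axis. Payload 4.2 kg.
Tool frame: the origin (TCP) lies at the very end of the fingers, on their centre line; the grasp point (between the pads) lies 19 mm behind it; z points along the fingers, y is the line along which they close (so a half turn about z gives the same grasp; the last joint's range is limited). The gripper opens to 85 mm and grips with 20 to 120 N. Pads are 22 mm wide; open, the fingers measure 114 mm over their backs; the gripper's body (76 mm by 85 mm) begins 54 mm behind the grasp point. The pads swing forward as they close: fully open they stand 13 mm farther back than shut.
Start: joints at [-0.91, 0.385, 0.008, 0, -1.194, -0.259], TCP at [244.435, -575.196, 231.312] pointing down, gripper open.
Joint ranges: [-3.14, 3.14], [-1.21, 2.06], [-1.07, 1.41], [-3.16, 2.05], [-2.99, -0.16], [-3.1, 3.1]. Speed limits (rad/s): [2.79, 2.79, 3.14, 3.14, 3.14, 3.14].

INTERFACE

Orientations are given as a unit quaternion [x, y, z, w].
In Python, from bench import read_state, get_image, camera_model, job_done gives the robot as it stands.
- The arm moves only by the shell command python3 -m handwheel 'ROWS'. ROWS is JSON, a list of rows, each a list of 7 numbers: the shift along the tool's x, y, z in m, then the turn, a rotation vector about the tool's x, y, z in rad, then the gripper's target within -1 to 1 (fully open at 1, half-way at 0, shut at -1). In form: [[dx, dy, dz, wx, wy, wz, jaw], ...]. A call has 1 to 10 rows; each row is the pose to reach, as a shift and turn from the pose commanded when the call began, along the tool's axes at that moment; what a row does not reach only later rows make up. A row lasts 1/8 s, in which the tool goes at most 62.5 mm and 10.7 degrees, less where a joint would pass 70% of its speed; a pose out of reach is approached as far as the arm can. A call with a gripper value outside its range is refused whole. The fingers move at their own pace and stop on an object; the grip force is fixed at half the most. Time passes only in rows, so rows that repeat a pose let the fingers close. It gives the time, the measured TCP pose, the force, the opening and the grip force at its end, in the units of the state.
- read_state(): the state, without advancing time (a new reading comes with each control period).
- get_image(name): name is "scene" or "side" or "wrist"; returns (picture, depth): 384x512x3 uint8, blue, green, red; 384x512 float32, mm along the optical axis (not along the pixel's ray), 0 where there is no reading.
- camera_model(name): a dict with "K" (3x3 intrinsics, pixels), "rvec" (rotation vector, rad) and "tvec" (3), from world to camera coordinates, as OpenCV has them; the wrist camera has in their place "hand_eye" (4x4, takes a point from camera to tool coordinates, whose origin is the TCP and whose axes are the flange's). Camera axes: x right, y down, z forward; pixel columns grow to the right and rows downward; lengths in mm; the calibration is good to about 2 mm. A picture is of the moment at which its call begins: read the wrist's pose just before it. camera_model takes no time and is no camera call.
- job_done(): hands the job in; it is judged then, once.
The state is a dict: "clock": time; "joints": joint angles; "joint_vel": joint speeds; "joint_efforts": joint torques, N m; "position": TCP position; "ee_rot": TCP orientation; "contact_force": force on the tool from outside, world axes, zero at the start; "wrist_torque": the same for the moment, N m; "gripper_width": finger opening in mm; "grasp_force": force on a finger pad.
Only numpy, scipy, OpenCV 4.12 (cv2) and the standard library are available. Lean on these libraries where they do the work, as an engineer would, in place of code of your own. Each camera call takes 0.05 s, during which the arm holds its last target. There are 200 camera calls.

## Working session

There is one attempt and no reset: what is moved stays moved. The work goes in short steps, Python scripts to look and compute and a shell command to move; the robot and the scene stay as the last step left them, time stands still between calls to the robot, and variables do not carry over. Pictures are saved under pics/ and viewed, at most 10 in all, crops included, and the job is handed in when it is done.

```bash
mkdir -p pics; ls; cat > h.py <<'E'
import numpy as np,cv2
from bench import *
from scipy.spatial.transform import Rotation as R
def grab(n):
    s=read_state(); im,d=get_image(n); m=camera_model(n); K=np.array(m["K"],float)
    if n=="wrist":
        T=np.eye(4);T[:3,:3]=R.from_quat(s["ee_rot"]).as_matrix();T[:3,3]=s["position"]
        T=T@np.array(m["hand_eye"])
    else:
        Rm=cv2.Rodrigues(np.array(m["rvec"],float))[0];T=np.eye(4);T[:3,:3]=Rm.T;T[:3,3]=-Rm.T@np.array(m["tvec"],float).ravel()
    v,u=np.mgrid[0:384,0:512]
    P=np.stack([(u-K[0,2])/K[0,0]*d,(v-K[1,2])/K[1,1]*d,d],-1)@T[:3,:3].T+T[:3,3]
    P[d==0]=np.nan
    return im,d,P,K,T
def ray(u,v,z,K,T):
    r=T[:3,:3]@np.array([(u-K[0,2])/K[0,0],(v-K[1,2])/K[1,1],1]);return T[:3,3]+r*(z-T[2,3])/r[2]
def totool(p):
    s=read_state();return R.from_quat(s["ee_rot"]).inv().apply(np.array(p)-s["position"])
E
python3 - <<'E'
from h import *
a=grab("scene");b=grab("side")
np.savez("s.npz",a=a[2],b=b[2],ia=a[0],ib=b[0],Ka=a[3],Ta=a[4],Kb=b[3],Tb=b[4])
cv2.imwrite("pics/1.png",cv2.resize(a[0],(800,600)));cv2.imwrite("pics/2.png",cv2.resize(b[0],(800,600)))
print(read_state()); print(a[4],b[4]); print(camera_model("wrist"))
E
```

```text
pics
{'clock': 0.1, 'joints': array([-9.10420942e-01,  3.85456978e-01,  6.72030511e-03, -4.63096492e-04,
       -1.19401154e+00, -2.58585516e-01]), 'joint_vel': array([-0.00027577, -0.00121621,  0.00400993,  0.00231904,  0.00238319,
        0.00130922]), 'joint_efforts': array([-1.54344452e-04, -3.93320167e+01,  1.88929689e+01,  4.19796690e+00,
       -2.61154608e-03, -5.17250584e-06]), 'position': array([ 244.21017066, -574.71801413,  230.32399616]), 'ee_rot': array([-1.99462559e-01,  9.79904939e-01,  9.70166522e-04, -2.39912419e-04]), 'contact_force': array([-0.18435228,  1.38559015,  0.82543755]), 'wrist_torque': array([-0.02253702, -0.00257798, -0.02023205]), 'grasp_force': 0.0, 'gripper_width': 85.49021697844594}
[[ 7.39140938e-01  4.60522356e-01 -4.91517886e-01  9.87968619e+02]
 [ 6.73184547e-01 -4.81031316e-01  5.61632832e-01 -5.52486508e+02]
 [ 2.22089793e-02 -7.46008064e-01 -6.65566472e-01  7.00503756e+02]
 [ 0.00000000e+00  0.00000000e+00  0.00000000e+00  1.00000000e+00]] [[-8.59483737e-01 -3.86861332e-01  3.34104797e-01  2.49939058e+02]
 [-5.10980720e-01  6.67705385e-01 -5.41357758e-01  4.53064783e+02]
 [-1.36531889e-02 -6.36009299e-01 -7.71560602e-01  8.90653192e+02]
 [ 0.00000000e+00  0.00000000e+00  0.00000000e+00  1.00000000e+00]]
{'K': array([[304.90055236,   0.        , 255.09499843],
       [  0.        , 304.90055236, 195.29970289],
       [  0.        ,   0.        ,   1.        ]]), 'hand_eye': array([[ 3.77200910e-04, -9.61684376e-01, -2.74158748e-01,
         6.96744048e+01],
       [ 9.99999735e-01,  5.33321143e-04, -4.94916908e-04,
        -8.05946801e-01],
       [ 6.22168515e-04, -2.74158489e-01,  9.61684322e-01,
        -1.43107036e+02],
       [ 0.00000000e+00,  0.00000000e+00,  0.00000000e+00,
         1.00000000e+00]])}
```

View pics/1.png

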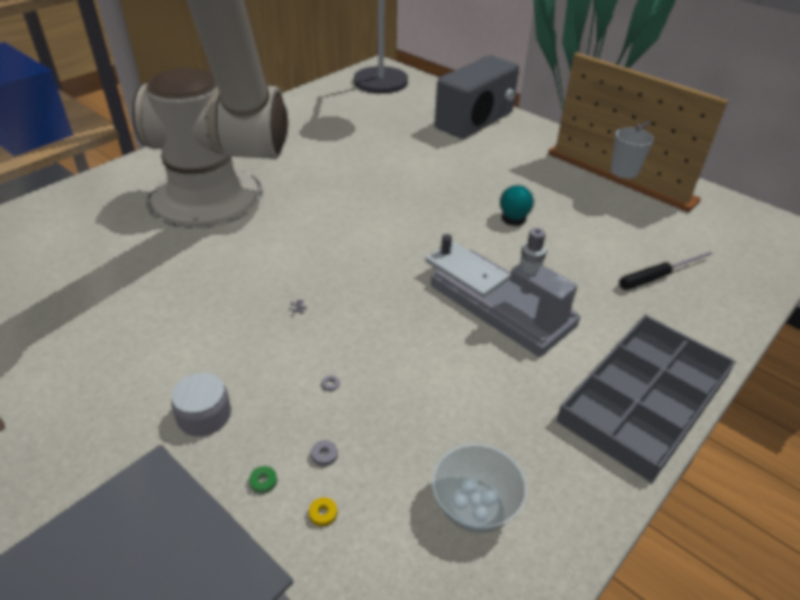

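View pics/2.png

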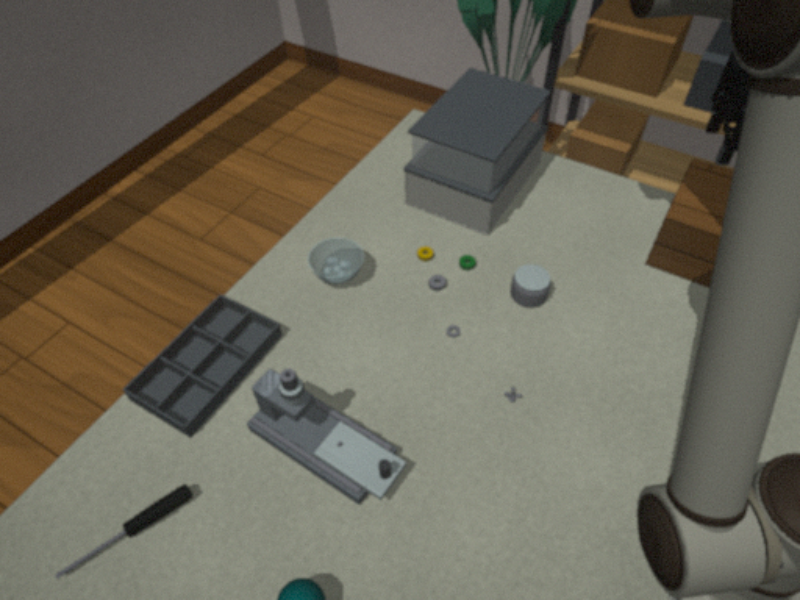

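Scene view (800×600): steel rings at (324,452), the bigger one, and (331,383), the smaller one. The green (263,479) and yellow (322,512) rings are look-alikes. The gauge's knob is at (446,240), the post at (485,275) and the cap top at (538,233). The side view shows the same things: big steel ring (438,282), small ring (453,330), knob (386,463), post (340,443), cap (290,376).

```bash
python3 - <<'E'
from h import *
f=np.load("s.npz");k=.64
A={"thick":(324,450,12),"thin":(331,382,6),"green":(263,478,12),"yellow":(322,510,12),"knob":(446,237,69),"post":(485,274,42),"cap":(538,232,120),"jack":(298,307,10),"tin":(200,388,50)}
B={"thick":(438,281,12),"thin":(453,330,6),"green":(468,261,12),"yellow":(426,252,12),"knob":(385,462,69),"post":(340,442,42),"cap":(290,375,120),"jack":(513,394,10),"tin":(531,277,50)}
for n in A:
    u,v,z=A[n];p=ray(u*k,v*k,z,f["Ka"],f["Ta"]);u2,v2,z2=B[n];q=ray(u2*k,v2*k,z2,f["Kb"],f["Tb"])
    # triangulate
    o1,o2=f["Ta"][:3,3],f["Tb"][:3,3];d1=p-o1;d2=q-o2
    t=np.linalg.lstsq(np.stack([d1,-d2],1),o2-o1,rcond=None)[0]
    print(n,p.round(),q.round(),"tri",((o1+t[0]*d1+o2+t[1]*d2)/2).round(),"depth",f["a"][int(v*k),int(u*k)].round(),f["b"][int(v2*k),int(u2*k)].round())
ia,ib=f["ia"],f["ib"]
c1=cv2.resize(ia[225:345,140:260],(480,480),interpolation=cv2.INTER_CUBIC)
cv2.imwrite("pics/3.png",c1)
E
```

```text
thick [ 606. -249.   12.] [ 599. -247.   12.] tri [ 602. -248.    8.] depth [ 600. -245.    1.] [ 603. -253.    7.]
thin [ 527. -163.    6.] [ 521. -161.    6.] tri [ 523. -162.    2.] depth [ 520. -159.   -1.] [ 525. -165.   -1.]
green [ 582. -327.   12.] [ 573. -323.   12.] tri [ 577. -326.    6.] depth [ 572. -321.   -2.] [ 576. -327.    7.]
yellow [ 665. -307.   12.] [ 657. -303.   12.] tri [ 661. -306.    7.] depth [ 658. -302.   -2.] [ 663. -311.    3.]
knob [479. 142.  69.] [475. 143.  69.] tri [477. 143.  67.] depth [477. 143.  69.] [477. 143.  70.]
post [564. 138.  42.] [559. 140.  42.] tri [562. 140.  39.] depth [564. 138.  43.] [563. 138.  39.]
cap [613. 193. 120.] [658. 116. 120.] tri [638. 136. 163.] depth [642. 134. 167.] [635. 137. 166.]
jack [381. -96.  10.] [371. -90.  10.] tri [374. -92.   4.] depth [377. -94.   8.] [371. -86.  17.]
tin [ 442. -310.   50.] [ 440. -311.   50.] tri [ 440. -311.   50.] depth [ 441. -310.   50.] [ 443. -313.   48.]
```

View pics/3.png

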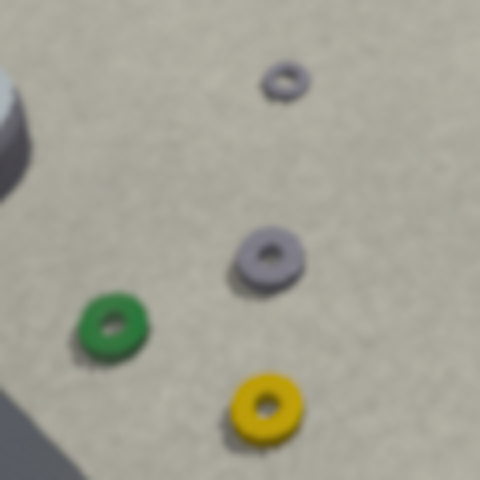

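The ring to be clamped is the bare steel one at crop (270,258), about (602,-248) in the world. It is as large as the green and yellow look-alikes; the steel ring at (285,82) is the thin one. I'll move above it, turning the tool so that it closes across the gauge.

```bash
python3 - <<'E'
from h import *
print(totool([602,-248,130]).round(1))
E
```

```text
[-457.   160.7  100.6]
```

```bash
python3 - <<'E'
from h import *
f=np.load("s.npz")
for k in "ab":
    P=f[k].reshape(-1,3)
    for x0 in range(250,800,50):
        r=[]
        for y0 in range(-600,-200,50):
            m=(P[:,0]>x0)&(P[:,0]<x0+50)&(P[:,1]>y0)&(P[:,1]<y0+50)&(P[:,2]<400)
            r.append(int(np.nanpercentile(P[m,2],98)) if m.sum()>5 else -99)
        print(x0,r)
E
```

```text
250 [-99, 15, 2, 2, 2, 2, 2, 2]
300 [-99, 2, 2, 2, 2, 2, 2, 2]
350 [2, 2, 2, 2, 2, 2, 2, 2]
400 [2, 2, 2, 2, 29, 52, 51, 2]
450 [-99, -99, -99, -99, 14, 51, 50, 2]
500 [-99, -99, -99, -99, 2, 2, 2, 2]
550 [189, 189, 189, 189, 2, 13, 11, 12]
600 [189, 189, 189, 189, 2, 2, 12, 12]
650 [189, 189, 189, 189, 2, 13, 12, 2]
700 [-99, 189, 189, 189, 2, 2, 2, 48]
750 [-99, -99, 189, 189, 2, 2, 2, 50]
250 [395, 397, 127, 3, 3, 4, 3, 3]
300 [3, 3, 3, 3, 3, 3, 3, 4]
350 [3, 3, 3, 3, 3, 3, 3, 3]
400 [3, 3, 3, 2, 3, 52, 52, 2]
450 [3, 3, 3, 3, 3, 52, 50, 3]
500 [3, 3, 3, 3, 3, 3, 3, 3]
550 [189, 189, 189, 187, 3, 14, 12, 12]
600 [190, 190, 190, 189, 3, 13, 12, 12]
650 [190, 190, 190, 188, 3, 14, 13, 3]
700 [190, 189, 190, 189, 2, 3, 2, 48]
750 [190, 190, 191, 188, 3, 2, 3, 50]
```

```bash
python3 -m handwheel '[[-0.055,0.020,0,0,0,0.05,1],[-0.110,0.040,0,0,0,0.12,1],[-0.165,0.060,0,0,0,0.2,1],[-0.22,0.08,0,0,0,0.3,1],[-0.275,0.1,0,0,0,0.4,1],[-0.33,0.12,0,0,0,0.445,1],[-0.385,0.14,0.02,0,0,0.445,1],[-0.43,0.155,0.06,0,0,0.445,1],[-0.457,0.161,0.1,0,0,0.445,1],[-0.457,0.161,0.1,0,0,0.445,1]]'
python3 - <<'E'
from h import *
im,d,P,K,T=grab("wrist")
np.savez("w1.npz",P=P,im=im,K=K,T=T)
cv2.imwrite("pics/4.png",im);s=read_state();print(s["position"],s["joints"],T[:3,0],R.from_quat(s["ee_rot"]).as_matrix().round(3))
m=(P[...,2]>6)&(P[...,2]<20)&(np.hypot(P[...,0]-602,P[...,1]+248)<35)
v,u=np.nonzero(m);print(m.sum(),u.mean(),v.mean(),u.min(),u.max(),v.min(),v.max(),np.nanmedian(P[m],0))
cv2.imwrite("pics/4.png",im)
E
```

```text
clock: 1.35
position: [600.7, -246.1, 126.3]
ee_rot: [0.021, 1.0, 0.001, -0.005]
contact_force: [-0.1, -0.3, 0.2]
gripper_width: 85.3
grasp_force: 0.0
[ 601.43094877 -247.5452223   129.12200028] [-1.42169420e-01  5.10660303e-01 -5.65599515e-02  1.20653169e-04
 -1.00832698e+00 -1.47044194e+00] [4.07144333e-02 9.99170544e-01 7.47158827e-04] [[-0.999  0.042 -0.005]
 [ 0.042  0.999  0.001]
 [ 0.005  0.    -1.   ]]
1005 252.81592039800995 196.4179104477612 234 271 178 215 [ 604.69909678 -249.12659188   12.28076489]
```

View pics/4.png

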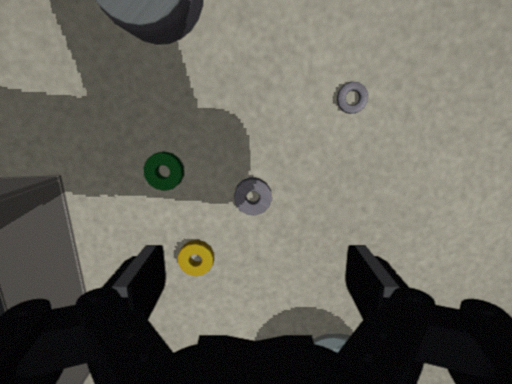

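The wrist view shows the steel ring at (253,196), the thin ring at (352,97), green at (163,171) and yellow at (196,259). There is room for both fingers.

```bash
python3 - <<'E'
from h import *
f=np.load("w1.npz");p=ray(252.8,196.5,12,f["K"],f["T"]);print(p.round(1))
m=(np.abs(f["P"][...,2]-12)<4)&(np.hypot(f["P"][...,0]-602,f["P"][...,1]+248)<30)
Q=f["P"][m];print((Q.min(0)+Q.max(0))/2,np.ptp(Q,0))
p[2]=2;print(totool(p).round(1))
E
```

```text
[ 604.8 -249.    12. ]
[ 605.63900632 -249.17988454   11.32784242] [33.42640547 32.81496817  6.41432606]
[ -4.   -1.4 127.1]
```

```bash
python3 -m handwheel '[[-0.004,-0.001,0.05,0,0,0,0.3],[-0.004,-0.001,0.09,0,0,0,0.0],[-0.004,-0.001,0.115,0,0,0,0.0],[-0.004,-0.001,0.123,0,0,0,0.0],[-0.004,-0.001,0.124,0,0,0,0.0],[-0.004,-0.001,0.124,0,0,0,0.0]]'; python3 -c "
from h import *
s=read_state();print(s['position'],s['contact_force'],s['gripper_width'])"
```

```text
clock: 2.15
position: [607.1, -250.0, 9.2]
ee_rot: [0.022, 1.0, -0.0, 0.002]
contact_force: [0.4, -0.2, -0.0]
gripper_width: 42.7
grasp_force: 0.0
[ 607.06673903 -250.0065051     9.21645131] [ 0.3875423  -0.23611752 -0.00735942] 42.71670792027341
```

```bash
python3 -m handwheel '[[-0.0,-0.0,0.003,0,0,0,0],[-0.0,0,0.005,0,0,0,0.0],[-0.0,0,0.005,0,0,0,0.0]]'; python3 -c "
from h import *
s=read_state();print(s['position'],s['contact_force'],s['gripper_width'])"
python3 - <<'E'
from h import *
im,d,P,K,T=grab("wrist");cv2.imwrite("pics/5.png",im[180:384])
E
```

```text
clock: 2.52
position: [606.0, -249.4, 2.2]
ee_rot: [0.022, 1.0, 0.0, -0.0]
contact_force: [0.1, 1.0, 0.1]
gripper_width: 42.6
grasp_force: 0.0
[ 605.95789256 -249.38643667    2.24628633] [0.07890091 0.95800036 0.13538495] 42.582115157271495
```

View pics/5.png

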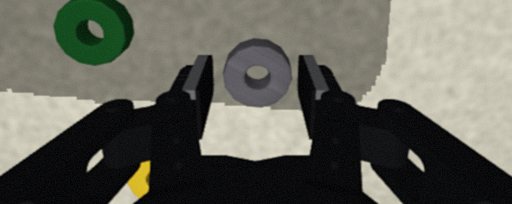

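Fingertips straddle the ring (crop: ring at (257,73), tip edges over rows 55–95), so it is centred. Closing.

```bash
python3 -m handwheel '[[0,0,0,0,0,0,-0.3],[0,0,0,0,0,0,-0.5],[0,0,0,0,0,0,-0.6],[0,0,0,0,0,0,-0.6],[0,0,0,0,0,0,-0.6]]'; python3 -m handwheel '[[0,0,-0.03,0,0,0,-0.6],[0,0,-0.07,0,0,0,-0.6],[0,0,-0.12,0,0,0,-0.6],[0,0,-0.12,0,0,0,-0.6],[0,0,-0.12,0,0,0,-0.6]]'
python3 - <<'E'
from h import *
im,d,P,K,T=grab("wrist");cv2.imwrite("pics/6.png",im)
f=np.load("s.npz")
s=read_state();print(s["position"],s["gripper_width"],s["grasp_force"])
# gauge geometry from first depth: carriage plate, knob, cap
for k in "ab":
    P=f[k].reshape(-1,3);g=P[(P[:,0]>440)&(P[:,0]<740)&(P[:,1]>60)&(P[:,1]<220)]
    cap=g[g[:,2]>158];pl=g[np.abs(g[:,2]-37.5)<2.5];kn=g[(np.abs(g[:,2]-69)<4)&(g[:,0]<510)]
    print("cap",len(cap),cap.mean(0).round(1),(cap.min(0)+cap.max(0))/2,np.percentile(cap[:,2],[50,95]))
    print("knob",len(kn),kn.mean(0).round(1),(kn.min(0)+kn.max(0))/2)
    pl=pl[pl[:,0]<590]
    r=cv2.minAreaRect(pl[:,:2].astype(np.float32));print("plate",len(pl),r)
    base=g[np.abs(g[:,2]-25)<2.5];print("base",cv2.minAreaRect(base[:,:2].astype(np.float32)))
E
```

```text
clock: 3.2
position: [606.2, -249.5, 2.9]
ee_rot: [0.021, 1.0, -0.0, 0.0]
contact_force: [-0.8, 0.8, 5.0]
gripper_width: 30.7
grasp_force: 59.3
clock: 3.82
position: [605.3, -249.1, 121.2]
ee_rot: [0.022, 1.0, 0.001, -0.001]
contact_force: [0.2, 0.0, -0.8]
gripper_width: 30.9
grasp_force: 59.6
[ 604.96329997 -249.1139123   120.46181409] 30.916369733940137 59.592940248548985
cap 77 [640.7 132.  164.4] [640.32958347 134.02452827 163.34848273] [165.53309147 167.30976587]
knob 29 [477.1 143.2  68.9] [477.62656542 144.7580863   69.06384858]
plate 745 ((523.571533203125, 140.91958618164062), (70.45906066894531, 126.87621307373047), 86.66275024414062)
base ((588.6552734375, 132.7056884765625), (99.97159576416016, 254.6876983642578), 88.97937774658203)
cap 87 [635.5 138.7 164.9] [636.74424972 137.79829391 163.96245394] [165.47709955 168.11502931]
knob 49 [473.9 147.6  69.2] [474.39274834 146.7989793   68.66766916]
plate 1157 ((522.0474853515625, 148.22955322265625), (75.21741485595703, 125.0135498046875), 86.83865356445312)
base ((585.4505615234375, 140.52285766601562), (100.06666564941406, 253.0424346923828), 86.89603424072266)
```

View pics/6.png

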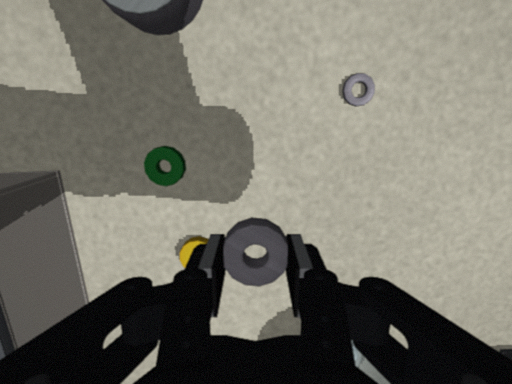

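The ring is held level and centred between the pads at (256,252). Next I'll carry it over the post, high enough to see the post.

```bash
python3 - <<'E'
from h import *
m=camera_model("wrist");K=np.array(m["K"]);H=np.array(m["hand_eye"])
for z in (-9.5,): print("ring in tool",ray(256,251,z,K,H))
print(totool([562,140,160]).round(1))
E
```

```text
ring in tool [ 3.35293736 -0.32404995 -9.5       ]
[ 60.1 386.9 -39. ]
```

```bash
python3 -m handwheel '[[0.005,0.035,-0.01,0,0,0,-0.6],[0.01,0.09,-0.025,0,0,0,-0.6],[0.02,0.15,-0.039,0,0,0,-0.6],[0.03,0.21,-0.039,0,0,0,-0.6],[0.04,0.27,-0.039,0,0,0,-0.6],[0.05,0.32,-0.039,0,0,0,-0.6],[0.06,0.36,-0.039,0,0,0,-0.6],[0.06,0.387,-0.039,0,0,0,-0.6],[0.06,0.387,-0.039,0,0,0,-0.6],[0.06,0.387,-0.039,0,0,0,-0.6]]'
python3 - <<'E'
from h import *
im,d,P,K,T=grab("wrist");cv2.imwrite("pics/7.png",im)
np.savez("w2.npz",P=P,im=im,K=K,T=T)
s=read_state();print(s["position"],s["gripper_width"],s["joints"])
E
```

```text
clock: 5.12
position: [562.1, 139.1, 159.9]
ee_rot: [0.022, 1.0, -0.001, -0.001]
contact_force: [0.3, -0.4, -1.9]
gripper_width: 30.3
grasp_force: 59.6
[562.34725264 138.83418482 160.28127854] 31.22682569373146 [ 5.21489368e-01  3.68646174e-01 -2.06803907e-01 -1.37481060e-04
 -9.97553433e-01 -2.13630668e+00]
```

View pics/7.png

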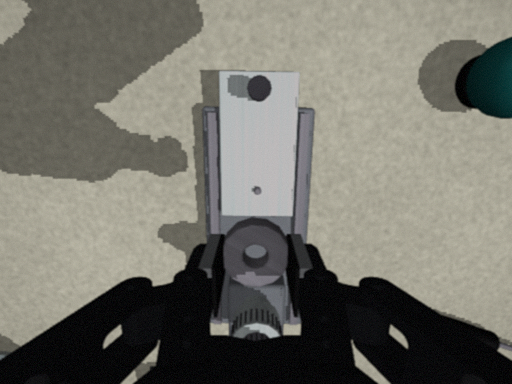

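```bash
python3 - <<'E'
from h import *
f=np.load("w2.npz");g=cv2.cvtColor(f["im"],cv2.COLOR_BGR2GRAY);w=g[178:204,244:270]
print(w[6:20,4:22])
K,T=f["K"],f["T"];s=read_state()
T0=np.eye(4);T0[:3,:3]=R.from_quat(s["ee_rot"]).as_matrix();T0[:3,3]=s["position"]
for (u,v,z) in [(257,190,42),(257,190.5,39.5),(259,88,69),(257,341,165)]:
    p=ray(u,v,z,K,T);print(z,p.round(1),totool(p).round(1))
P=f["P"];print(P[341,257],P[130,257],P[88,259],P[60,120])
# held ring from depth
c=P[218:288,220:292];m=(np.abs(c[...,2]-165)<12);v,u=np.nonzero(m);q=np.nanmedian(c[m],0);print(m.sum(),u.mean()+220,v.mean()+218,q,totool(q), (np.nanpercentile(c[m],2,axis=0)+np.nanpercentile(c[m],98,axis=0))/2)
b=g[240:264,240:272];cv2.imwrite("x.png",b);print(np.round(b[::2,::2]))
E
```

```text
[[186 184 189 187 187 188 187 186 190 188 185 188 190 186 184 184 189 187]
 [185 182 185 183 185 181 173 170 172 179 184 186 188 185 185 184 184 185]
 [184 185 185 186 183 170 140 120 128 134 149 167 180 188 185 185 184 183]
 [185 186 187 178 172 164 127  83  73  80  88 117 157 183 187 187 187 186]
 [185 186 183 165 134 116  91  71  77  86  82  95 133 175 185 189 182 184]
 [184 186 184 157 120  91  77  78  93 107 102  97 119 161 182 187 186 184]
 [183 185 184 161 120  95  73  91 112 118 114 104 113 150 185 184 185 186]
 [184 182 185 166 145 122  91 101 117 120 118 112 113 150 180 189 182 186]
 [184 186 187 183 179 161 123 105 115 118 121 112 121 159 183 186 185 184]
 [184 183 186 187 189 175 146 114 111 115 122 125 145 171 187 190 186 185]
 [184 186 184 187 187 185 175 153 138 132 145 159 173 184 188 183 183 186]
 [183 185 188 183 185 188 186 182 179 179 178 185 188 186 186 184 186 185]
 [184 185 182 183 186 184 188 186 189 189 190 186 184 187 184 184 189 183]
 [185 183 185 184 184 185 187 190 185 186 186 185 183 184 184 183 184 187]]
42 [562.2 139.7  42. ] [ -0.    1.  118.3]
39.5 [
[... 542 characters left out ...]
  75  75  76  79  77  77  78]
 [ 79  76  72  75  70  71  76  83  84  79  73  74  72  81  78  77]
 [ 82  79  73  70  82 108 108 112 112 107 107  84  74  71  76  74]
 [ 80  77  72  97 109 111 111 109 108 108 112 116  93  71  75  76]
 [ 77  71  60 102 111 112 108 113 112 109 113 114 108  77  69  80]
 [ 76  64  45 103 115 107 108 108 108 115 112 111 108  58  64  72]
 [ 68  54  32  72 109 110 112 112 111 113 116 114  90  39  55  71]
 [ 72  51  32  31  59  97 111 112 114 112 103  69  44  37  55  70]
 [ 72  58  25  33  36  41  52  61  63  56  47  41  44  43  57  73]
 [ 72  54  33  31  35  35  41  44  38  43  47  45  45  47  69  80]
 [ 74  75  51  35  38  40  40  44  46  43  52  49  45  55  77  80]]
```

```bash
python3 - <<'E'
from h import *
f=np.load("w2.npz");g=cv2.cvtColor(f["im"],cv2.COLOR_BGR2GRAY)
print(dict(zip(range(212,296),g[212:296,254:259].mean(1).astype(int))))
print("row250",dict(zip(range(212,300),g[248:252,212:300].mean(0).astype(int))))
m=camera_model("wrist");K=np.array(m["K"]);H=np.linalg.inv(np.array(m["hand_eye"]))
def pr(p): q=K@(H[:3,:3]@p+H[:3,3]);return (q[:2]/q[2]).round(1)
for x in (0,2,4):
  for z in (-9,):
    print(x,z,"top+17",pr(np.array([x+17,0,z])),"bot+17",pr(np.array([x+17,0,z+12])),"top-17",pr(np.array([x-17,0,z])),"bore top",pr(np.array([x+6,0,z])),pr(np.array([x-6,0,z])),"bore bot -6/+6",pr(np.array([x-6,0,z+12])),pr(np.array([x+6,0,z+12])))
E
```

```text
{212: np.int64(185), 213: np.int64(185), 214: np.int64(186), 215: np.int64(169), 216: np.int64(117), 217: np.int64(88), 218: np.int64(53), 219: np.int64(38), 220: np.int64(41), 221: np.int64(43), 222: np.int64(42), 223: np.int64(43), 224: np.int64(45), 225: np.int64(56), 226: np.int64(73), 227: np.int64(76), 228: np.int64(74), 229: np.int64(73), 230: np.int64(73), 231: np.int64(74), 232: np.int64(73), 233: np.int64(76), 234: np.int64(76), 235: np.int64(76), 236: np.int64(76), 237: np.int64(76), 238: np.int64(75), 239: np.int64(75), 240: np.int64(75), 241: np.int64(76), 242: np.int64(73), 243: np.int64(72), 244: np.int64(81), 245: np.int64(103), 246: np.int64(111), 247: np.int64(110), 248: np.int64(109), 249: np.int64(110), 250: np.int64(111), 251: np.int64(110), 252: np.int64(110), 253: np.int64(112), 254: np.int64(111), 255: np.int64(111), 256: np.int64(112), 257: np.int64(98), 258: np.int64(61), 259: np.int64(43), 260: np.int64(43), 261: np.int64(45), 262: np.int64(43), 263: np.int64(43), 264: np.int64(43), 265: np.int64(44), 266: np.int64(47), 267: np.int64(48), 268: np.int64(60),
[... 1960 characters left out ...]
 np.int64(68), 287: np.int64(52), 288: np.int64(18), 289: np.int64(5), 290: np.int64(5), 291: np.int64(4), 292: np.int64(6), 293: np.int64(9), 294: np.int64(23), 295: np.int64(41), 296: np.int64(48), 297: np.int64(50), 298: np.int64(48), 299: np.int64(47)}
0 -9 top+17 [256.7 224.1] bot+17 [256.6 215.4] top-17 [256.6 287.6] bore top [256.7 245.5] [256.6 267.9] bore bot -6/+6 [256.6 256.5] [256.6 235.5]
2 -9 top+17 [256.7 220.1] bot+17 [256.6 211.7] top-17 [256.6 284.1] bore top [256.7 241.7] [256.6 264.2] bore bot -6/+6 [256.6 253. ] [256.6 231.9]
4 -9 top+17 [256.7 216. ] bot+17 [256.6 207.9] top-17 [256.6 280.5] bore top [256.7 237.8] [256.7 260.6] bore bot -6/+6 [256.6 249.6] [256.6 228.3]
```

```bash
python3 -m handwheel '[[0,0.001,0.04,0,0,0,-0.6],[-0.0005,0.0015,0.08,0,0,0,-0.6],[-0.0005,0.0015,0.105,0,0,0,-0.6],[-0.0005,0.0015,0.108,0,0,0,-0.6],[-0.0005,0.0015,0.108,0,0,0,-0.6]]'
python3 -m handwheel '[[0,0,0.003,0,0,0,-0.6],[0,0,0.006,0,0,0,-0.6],[0,0,0.008,0,0,0,-0.6],[0,0,0.010,0,0,0,-0.6],[0,0,0.010,0,0,0,-0.6]]'; python3 -c "
from h import *
s=read_state();print(s['position'],s['contact_force'],s['gripper_width'])"
```

```text
clock: 5.8
position: [564.0, 140.8, 53.9]
ee_rot: [0.022, 1.0, 0.0, 0.0]
contact_force: [0.3, 0.2, -0.7]
gripper_width: 30.8
grasp_force: 59.7
clock: 6.42
position: [563.2, 141.2, 43.1]
ee_rot: [0.022, 1.0, -0.0, -0.0]
contact_force: [0.1, 0.3, -1.2]
gripper_width: 30.8
grasp_force: 59.7
[563.23481304 141.21133554  43.12441301] [ 0.05981473  0.26128933 -1.16503363] 30.838165001276842
```

```bash
python3 -m handwheel '[[0,0,0.001,0,0,0,-0.6],[0,0,0.002,0,0,0,-0.6],[0,0,0.002,0,0,0,-0.6]]'; python3 -m handwheel '[[0,0,0.001,0,0,0,-0.6],[0,0,0.001,0,0,0,-0.6]]'
```

```text
clock: 6.8
position: [563.3, 141.2, 41.2]
ee_rot: [0.022, 1.0, -0.0, -0.0]
contact_force: [-0.3, -0.3, -1.0]
gripper_width: 30.9
grasp_force: 59.7
clock: 7.05
position: [563.3, 141.2, 40.2]
ee_rot: [0.022, 1.0, -0.0, -0.0]
contact_force: [0.2, -0.0, -0.7]
gripper_width: 31.1
grasp_force: 59.7
```

```bash
python3 -m handwheel '[[0,0,0.0005,0,0,0,-0.2],[0,0,0.0005,0,0,0,0],[0,0,0.0005,0,0,0,0.1],[0,0,0.0005,0,0,0,0.1],[0,0,-0.02,0,0,0,0.1],[0.0,0,-0.06,0,0,0,0.1],[0.0,0,-0.11,0,0,0,0.1],[0,0,-0.13,0,0,0,0.1],[0,0,-0.13,0,0,0,0.1]]'
python3 - <<'E'
from h import *
im,d,P,K,T=grab("wrist");s=read_state()
np.savez("w3.npz",P=P,im=im,K=K,T=T)
cv2.imwrite("pics/8.png",cv2.resize(im[60:360,130:390],(693,600)[:2] if 0 else (520,600)))
print(s["position"],s["joints"])
P2=P[150:260,215:300];m=(P2[...,2]>45)&(P2[...,2]<55);v,u=np.nonzero(m)
print(m.sum(),u.mean()+215,v.mean()+150,u.min()+215,u.max()+215,v.min()+150,v.max()+150,np.nanmedian(P2[m][:,2]),np.nanpercentile(P2[m][:,2],[5,95]))
Q=P2[m];print((Q.min(0)+Q.max(0))/2,np.linalg.lstsq(np.c_[Q[:,:2]-Q[:,:2].mean(0),np.ones(len(Q))],Q[:,2],rcond=None)[0])
E
```

```text
clock: 8.18
position: [564.2, 141.7, 172.2]
ee_rot: [0.022, 1.0, 0.001, 0.002]
contact_force: [0.6, 0.5, 0.0]
gripper_width: 47.1
grasp_force: 0.0
[563.17908211 141.2941807  170.39267535] [ 5.24383023e-01  3.59781241e-01 -1.92155644e-01 -5.40443673e-04
 -1.01804149e+00 -2.13833557e+00]
935 254.62994652406417 185.55401069518717 237 273 168 203 49.363313297765785 [47.6235813  50.46379859]
[562.78342676 140.8700755   48.3994099 ] [ 5.55509466e-03 -3.66865775e-03  4.92453924e+01]
```

View pics/8.png

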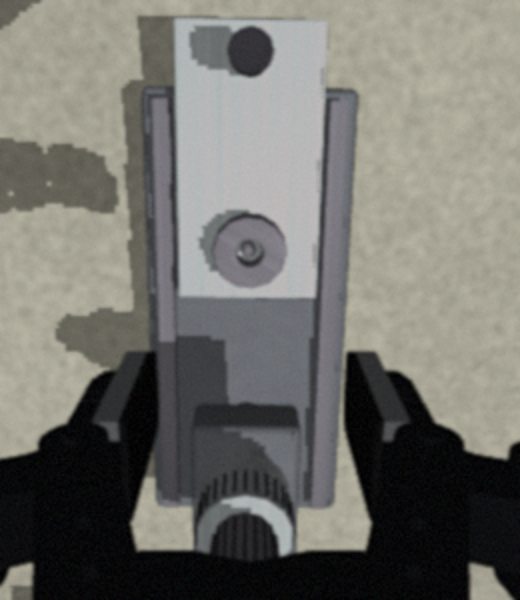

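The ring lies flat round the post (post visible in the bore at (250,250); ring top at z 49). Next I'll close the fingers and go down behind the knob.

```bash
python3 -m handwheel '[[0.04,0,0,0,0,0,-0.5],[0.08,0,0,0,0,0,-1],[0.108,0,0,0,0,0,-1],[0.115,0,0.03,0,0,0,-1],[0.115,0,0.07,0,0,0,-1],[0.115,0,0.11,0,0,0,-1],[0.115,0,0.123,0,0,0,-1],[0.115,0,0.123,0,0,0,-1]]'; python3 - <<'E'
from h import *
s=read_state();print(s["position"],s["contact_force"],s["gripper_width"]);print(totool([478,144.3,60]).round(1))
E
```

```text
clock: 9.22
position: [448.0, 145.7, 46.3]
ee_rot: [0.022, 1.0, -0.001, -0.001]
contact_force: [-0.5, -0.2, -0.0]
gripper_width: -0.1
grasp_force: 0.0
[447.96283274 145.73596227  46.31732742] [-0.46534662 -0.17189462 -0.04662965] -0.13852477568130356
[-30.   -0.2 -13.8]
```

```bash
python3 -m handwheel '[[-0.006,0,0,0,0,0,-1],[-0.010,0,0,0,0,0,-1],[-0.016,0,0,0,0,0,-1],[-0.024,0,0,0,0,0,-1],[-0.034,0,0,0,0,0,-1],[-0.044,0,0,0,0,0,-1],[-0.054,0,0,0,0,0,-1],[-0.064,0,0,0,0,0,-1],[-0.070,0,0,0,0,0,-1],[-0.075,0,0,0,0,0,-1]]'; python3 -m handwheel '[[-0.002,0,0,0,0,0,-1],[-0.004,0,0,0,0,0,-1],[-0.004,0,0,0,0,0,-1]]'
```

```text
clock: 10.48
position: [523.5, 142.7, 47.1]
ee_rot: [0.022, 1.0, -0.0, -0.0]
contact_force: [-2.2, -1.5, 1.2]
gripper_width: 0.1
grasp_force: 1.1
clock: 10.85
position: [527.4, 142.8, 47.2]
ee_rot: [0.022, 1.0, 0.0, 0.0]
contact_force: [-1.3, -0.7, -0.7]
gripper_width: -0.0
grasp_force: 0.7
```

```bash
python3 -m handwheel '[[-0.001,0,0,0,0,0,-1],[-0.002,0,0,0,0,0,-1],[-0.002,0,0,0,0,0,-1]]'; python3 -m handwheel '[[-0.001,0,0,0,0,0,-1],[-0.002,0,0,0,0,0,-1],[-0.002,0,0,0,0,0,-1]]';python3 -m handwheel '[[-0.001,0,0,0,0,0,-1],[-0.002,0,0,0,0,0,-1],[-0.002,0,0,0,0,0,-1]]'
```

```text
clock: 11.22
position: [529.4, 142.8, 47.2]
ee_rot: [0.022, 1.0, -0.0, -0.0]
contact_force: [-1.5, -1.5, -1.4]
gripper_width: -0.3
grasp_force: 0.9
clock: 11.6
position: [531.5, 142.7, 47.3]
ee_rot: [0.022, 1.0, 0.0, 0.0]
contact_force: [-1.8, -0.9, -1.4]
gripper_width: -0.1
grasp_force: 0.9
clock: 11.98
position: [533.6, 142.6, 47.3]
ee_rot: [0.022, 1.0, 0.0, 0.0]
contact_force: [-2.4, -1.3, -1.1]
gripper_width: 0.2
grasp_force: 0.8
```

```bash
python3 -m handwheel '[[-0.001,0,0,0,0,0,-1],[-0.002,0,0,0,0,0,-1],[-0.002,0,0,0,0,0,-1]]'; python3 -m handwheel '[[-0.001,0,0,0,0,0,-1],[-0.0015,0,0,0,0,0,-1],[-0.0015,0,0,0,0,0,-1]]'
```

```text
clock: 12.35
position: [535.6, 142.5, 47.3]
ee_rot: [0.022, 1.0, 0.0, 0.0]
contact_force: [-1.6, -0.2, -1.2]
gripper_width: 0.2
grasp_force: 0.8
clock: 12.72
position: [536.1, 142.4, 47.3]
ee_rot: [0.022, 1.0, -0.0, -0.001]
contact_force: [-4.9, 0.1, 0.3]
gripper_width: -0.1
grasp_force: 2.6
```

```bash
python3 -m handwheel '[[-0.001,0,0,0,0,0,-1],[-0.0015,0,0,0,0,0,-1],[-0.0015,0,0,0,0,0,-1]]'
```

```text
clock: 13.1
position: [536.1, 142.3, 47.3]
ee_rot: [0.022, 1.0, -0.0, -0.002]
contact_force: [-9.9, 2.9, 3.4]
gripper_width: 0.0
grasp_force: 4.8
```

Carriage is at its stop: 10 N, and the last 1.5 mm of command gave no motion. I'll back off, rise, go over the cap and unwind the wrist anticlockwise for turning room.

```bash
python3 -m handwheel '[[0.006,0,0,0,0,0,-1],[0.02,0,0,0,0,0,-1],[0.02,0,-0.05,0,0,0,-1],[0.02,0,-0.11,0,0,0,0],[0.01,0,-0.17,0,0,0,0.1],[-0.03,-0.001,-0.22,0,0,0,0.1],[-0.07,-0.001,-0.25,0,0,0,0.1],[-0.1,-0.001,-0.25,0,0,0,0.1]]'
python3 -m handwheel '[[0,0,0,0,0,-0.18,0.1],[0,0,0,0,0,-0.36,0.1],[0,0,0,0,0,-0.54,0.1],[0,0,0,0,0,-0.72,0.1],[0,0,0,0,0,-0.9,0.1],[0,0,0,0,0,-1.08,0.1],[0,0,0,0,0,-1.26,0.1],[0,0,0,0,0,-1.3,0.1]]'
python3 -m handwheel '[[0,0,0,0,0,-0.18,0.1],[0,0,0,0,0,-0.36,0.1],[0,0,0,0,0,-0.54,0.1],[0,0,0,0,0,-0.72,0.1],[0,0,0,0,0,-0.9,0.1],[0,0,0,0,0,-1.08,0.1],[0,0,0,0,0,-1.26,0.1],[0,0,0,0,0,-1.3,0.1],[0,0,0,0,0,-1.3,0.1]]'
python3 - <<'E'
from h import *
im,d,P,K,T=grab("wrist");s=read_state();a=grab("side")
np.savez("w4.npz",P=P,im=im,K=K,T=T,side=a[0],Ps=a[2],Ks=a[3],Ts=a[4])
b=cv2.resize(a[0][200:330,150:270],(480,520));w=np.zeros((520,320,3),np.uint8);c=cv2.resize(im[100:300,190:320],(320,492));w[:492]=c
cv2.imwrite("pics/9.png",np.hstack([b,w]))
print(s["position"],s["joints"],s["contact_force"])
P2=P[:330];m=(P2[...,2]>155)&(P2[...,2]<172)&(np.hypot(P2[...,0]-638,P2[...,1]-136)<25);v,u=np.nonzero(m);Q=P2[m]
print(m.sum(),u.mean(),v.mean(),u.min(),u.max(),v.min(),v.max(),np.median(Q,0),(Q.min(0)+Q.max(0))/2)
E
```

```text
clock: 14.1
position: [640.7, 137.3, 301.5]
ee_rot: [0.022, 1.0, 0.001, 0.004]
contact_force: [0.1, -0.4, -0.6]
gripper_width: 47.2
grasp_force: 0.0
clock: 15.1
position: [638.1, 137.2, 297.4]
ee_rot: [-0.589, 0.808, -0.0, 0.001]
contact_force: [-0.1, -0.6, 0.7]
gripper_width: 46.8
grasp_force: 0.0
clock: 16.23
position: [638.1, 137.1, 297.4]
ee_rot: [0.957, -0.288, 0.0, -0.0]
contact_force: [-0.6, -0.4, 1.3]
gripper_width: 47.1
grasp_force: 0.0
[638.09979953 137.10371574 297.39746926] [ 4.59053698e-01  3.99363213e-01  1.94114630e-01  1.10956077e-04
 -1.36491571e+00  5.26262993e-01] [-3.86415195e-01 -9.26968077e-01 -7.81099589e-04]
482 254.86929460580913 182.3174273858921 243 267 170 194 [641.73177991 134.18229583 166.48519263] [640.905203   134.99688171 162.26415138]
```

View pics/9.png

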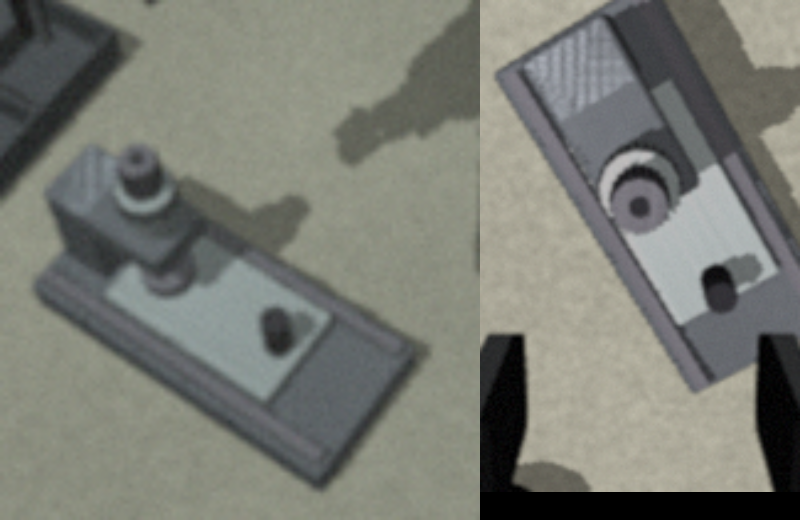

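Left (side view): the ring sits under the arm at the spindle (168,272), carriage home, knob at (277,332). Right (wrist view): the cap top is at crop (638,207), full-frame pixel (254,184).

```bash
python3 - <<'E'
from h import *
f=np.load("w4.npz");g=cv2.cvtColor(f["im"],cv2.COLOR_BGR2GRAY)
print(g[168:202,238:272:1][::2,::2])
for u,v in [(254.3,184),(254.9,182.3)]:
    p=ray(u,v,166,f["K"],f["T"]);print(p.round(1),totool(p).round(1))
c=f["P"][176:192,246:262,2];print(np.nanmedian(c),np.nanpercentile(c,[10,90]))
E
```

```text
[[104 108 183 187 186 152  91  29  30  30  48  80 105 107 111  80  54]
 [ 89 145 187 184 150  65  28  24  26  25  28  28  55 108 107 109  57]
 [ 86 177 187 176  55  30  42  62  71  59  46  31  26  62 106 106  89]
 [122 188 182  85  31  85 113 118 120 116 111  98  41  37 101 105  90]
 [131 191 178  59  85 126 122 120 118 117 117 124 102  42  74 109  95]
 [127 185 150  76 120 120 121 121 116 117 119 125 123  89  55 109  91]
 [ 98 184 135  99 120 124 120  99  69  70 109 125 121 112  55 106 116]
 [ 94 182 147 115 122 123 103  52  53  52  84 122 117 114  78 103 114]
 [101 130 153 117 123 124 100  46  53  50  69 123 113 112  95 112 176]
 [115  90 154 126 121 121 107  54  49  52  82 123 117 112 131 156 179]
 [118 112 100 108 125 122 120 109  87  96 111 127 117 105 126 180 183]
 [116 118  92  88 120 122 119 115 121 117 119 122 112 145 181 185 183]
 [115 116 118  82 113 126 119 118 116 114 117 123 163 182 183 184 180]
 [107 117 121 105  87 150 155 140 125 131 145 175 185 183 181 184 183]
 [109 112 117 117  83 128 187 183 180 183 184 181 184 182 184 181 183]
 [105 111 114 116 113  73 171 188 181 184 181 182 183 184 181 182 183]
 [145 105 114 116 114  99 119 187 184 182 180 178 179 181 181 182 182]]
[640.6 135.6 166. ] [  2.8  -0.  131.4]
[641.6 134.2 166. ] [  4.5   0.5 131.4]
166.7559163775465 [165.72229795 167.77447778]
```

```bash
python3 -m handwheel '[[0.003,0.0005,0.04,0,0,0,0.1],[0.003,0.0005,0.09,0,0,0,0],[0.003,0.0005,0.13,0,0,0,0],[0.003,0.0005,0.15,0,0,0,0],[0.003,0.0005,0.153,0,0,0,0],[0.003,0.0005,0.153,0,0,0,0]]'
python3 - <<'E'
from h import *
s=read_state();print(s["position"],s["contact_force"],s["wrist_torque"],s["joints"])
im,d,P,K,T=grab("wrist");cv2.imwrite("pics/10.png",im[150:])
E
```

```text
clock: 17.08
position: [641.1, 135.1, 145.2]
ee_rot: [0.958, -0.288, 0.001, -0.0]
contact_force: [0.4, -0.5, 0.7]
gripper_width: 42.6
grasp_force: 0.0
[641.08653826 135.08878355 145.21480714] [ 0.41194658 -0.49867581  0.66581638] [-0.03556006  0.00604467 -0.01740734] [ 4.54289717e-01  5.00369986e-01 -3.01012242e-02  5.34675169e-04
 -1.03878798e+00  5.31457787e-01]
```

View pics/10.png

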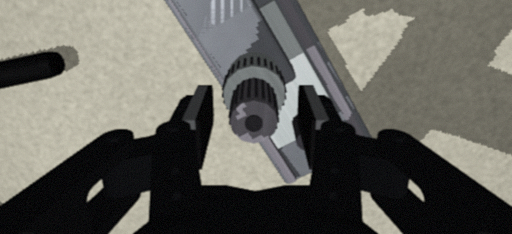

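The cap top at (254,122) is centred between the pads (inner edges at columns 211 and 301), and the tips are above the sleeve. Closing on the cap.

```bash
python3 -m handwheel '[[0,0,0,0,0,0,-0.3],[0,0,0,0,0,0,-0.5],[0,0,0,0,0,0,-0.7],[0,0,0,0,0,0,-0.8],[0,0,0,0,0,0,-0.8]]'; cat > st.py <<'E'
from h import *
s=read_state();print("pos",s["position"].round(2),"F",s["contact_force"].round(2),"M",s["wrist_torque"].round(3),"j6",s["joints"][5].round(4),"q",s["ee_rot"].round(4),"w",round(s["gripper_width"],1),round(s["grasp_force"],1))
E
python3 st.py
```

```text
clock: 17.75
position: [641.5, 135.6, 145.8]
ee_rot: [0.958, -0.288, 0.001, -0.001]
contact_force: [-0.3, 2.4, 5.2]
gripper_width: 19.7
grasp_force: 58.6
pos [641.46 135.55 145.84] F [-0.31  2.4   5.16] M [ 0.691  0.019 -0.021] j6 0.5317 q [ 0.9576 -0.288   0.0014 -0.001 ] w 19.7 58.6
```

```bash
python3 -m handwheel '[[0,0,-0.001,0,0,0,-0.8],[0,0,-0.001,0,0,0,-0.8],[0,0,-0.001,0,0,0,-0.8]]'; python3 st.py
```

```text
clock: 18.12
position: [641.3, 135.5, 145.9]
ee_rot: [0.958, -0.288, 0.001, -0.001]
contact_force: [1.9, 4.1, 4.4]
gripper_width: 20.0
grasp_force: 58.9
pos [641.28 135.49 145.85] F [1.9  4.12 4.41] M [ 1.12  -0.622  0.037] j6 0.5317 q [ 9.576e-01 -2.881e-01  9.000e-04 -8.000e-04] w 20.0 58.9
```

```bash
python3 -m handwheel '[[0,0,-0.001,0,0,0,-0.8],[0,0,-0.001,0,0,0,-0.8],[0,0,-0.001,0,0,0,-0.8]]'; python3 st.py; python3 st.py
```

```text
clock: 18.5
position: [641.2, 135.5, 145.9]
ee_rot: [0.958, -0.288, 0.001, -0.001]
contact_force: [4.2, 3.4, 0.5]
gripper_width: 19.6
grasp_force: 58.9
pos [641.15 135.47 145.94] F [4.17 3.41 0.47] M [ 1.324 -1.039  0.03 ] j6 0.5318 q [ 9.576e-01 -2.882e-01  6.000e-04 -7.000e-04] w 19.6 58.9
pos [641.15 135.47 145.94] F [4.17 3.41 0.47] M [ 1.324 -1.039  0.03 ] j6 0.5318 q [ 9.576e-01 -2.882e-01  6.000e-04 -7.000e-04] w 19.6 58.9
```

```bash
python3 -m handwheel '[[0,0,0.0004,0,0,0.1,-0.8],[0,0,0.0008,0,0,0.2,-0.8],[0,0,0.0008,0,0,0.2,-0.8]]'; python3 st.py;  python3 -m handwheel '[[0,0,0.0004,0,0,0.1,-0.8],[0,0,0.0008,0,0,0.2,-0.8],[0,0,0.0008,0,0,0.2,-0.8]]'; python3 st.py
```

```text
clock: 18.88
position: [641.1, 135.4, 145.1]
ee_rot: [0.924, -0.383, 0.0, -0.001]
contact_force: [4.2, 4.3, 0.8]
gripper_width: 19.9
grasp_force: 58.9
pos [641.07 135.4  145.13] F [4.25 4.33 0.75] M [ 1.136 -1.108 -0.047] j6 0.331 q [ 9.239e-01 -3.827e-01  4.000e-04 -6.000e-04] w 19.9 58.9
clock: 19.25
position: [641.0, 135.2, 144.4]
ee_rot: [0.881, -0.472, 0.0, -0.001]
contact_force: [4.1, 3.9, 0.6]
gripper_width: 20.0
grasp_force: 58.9
pos [640.95 135.23 144.35] F [4.06 3.88 0.61] M [ 1.164 -1.13  -0.022] j6 0.1327 q [ 8.814e-01 -4.724e-01  3.000e-04 -5.000e-04] w 20.0 58.9
```

```bash
python3 -m handwheel '[[0,0,0.0004,0,0,0.1,-0.8],[0,0,0.0004,0,0,0.1,-0.8]]'; python3 st.py;  python3 -m handwheel '[[0,0,0.0004,0,0,0.1,-0.8],[0,0,0.0004,0,0,0.1,-0.8]]'; python3 st.py;  python3 -m handwheel '[[0,0,0.0004,0,0,0.1,-0.8],[0,0,0.0004,0,0,0.1,-0.8]]'; python3 st.py
```

```text
clock: 19.5
position: [640.9, 135.2, 143.9]
ee_rot: [0.857, -0.516, 0.0, -0.0]
contact_force: [3.6, 3.7, 0.6]
gripper_width: 20.2
grasp_force: 58.9
pos [640.86 135.2  143.89] F [3.6  3.66 0.6 ] M [ 1.071 -1.073 -0.032] j6 0.0329 q [ 8.568e-01 -5.157e-01  2.000e-04 -4.000e-04] w 20.2 58.9
clock: 19.75
position: [640.8, 135.2, 143.5]
ee_rot: [0.83, -0.558, 0.0, -0.0]
contact_force: [3.6, 3.8, 0.1]
gripper_width: 19.8
grasp_force: 58.8
pos [640.81 135.16 143.54] F [3.6  3.79 0.12] M [ 1.084 -1.132 -0.069] j6 -0.0665 q [ 8.301e-01 -5.577e-01  1.000e-04 -4.000e-04] w 19.8 58.8
clock: 20.0
position: [640.7, 135.1, 143.2]
ee_rot: [0.801, -0.598, 0.0, -0.0]
contact_force: [3.0, 3.4, 1.2]
gripper_width: 19.7
grasp_force: 58.8
pos [640.75 135.09 143.16] F [2.99 3.4  1.16] M [ 1.151 -1.143 -0.042] j6 -0.1659 q [ 8.013e-01 -5.982e-01  1.000e-04 -3.000e-04] w 19.7 58.8
```

```bash
for i in 1 2 3 4; do :; done; python3 -m handwheel '[[0,0,0.0004,0,0,0.1,-0.8],[0,0,0.0004,0,0,0.1,-0.8]]' >/dev/null; python3 st.py;  python3 -m handwheel '[[0,0,0.0004,0,0,0.1,-0.8],[0,0,0.0004,0,0,0.1,-0.8]]' >/dev/null; python3 st.py;  python3 -m handwheel '[[0,0,0.0004,0,0,0.1,-0.8],[0,0,0.0004,0,0,0.1,-0.8]]'>/dev/null; python3 st.py
```

```text
pos [640.65 135.07 142.74] F [3.5  3.2  0.32] M [ 1.091 -1.083 -0.029] j6 -0.2653 q [ 7.706e-01 -6.373e-01 -0.000e+00 -2.000e-04] w 19.9 58.8
pos [640.58 135.06 142.34] F [3.03 3.53 0.9 ] M [ 1.122 -1.097 -0.069] j6 -0.3648 q [ 7.380e-01 -6.748e-01 -1.000e-04 -1.000e-04] w 19.5 58.8
pos [640.47 135.06 141.97] F [ 2.87  3.56 -0.29] M [ 1.125 -1.03  -0.018] j6 -0.4642 q [-7.035e-01  7.107e-01  1.000e-04  0.000e+00] w 19.8 58.8
```

```bash
python3 -m handwheel '[[0,0,0.0004,0,0,0.1,-0.8],[0,0,0.0004,0,0,0.1,-0.8]]' >/dev/null; python3 st.py;  python3 -m handwheel '[[0,0,0.0004,0,0,0.1,-0.8],[0,0,0.0004,0,0,0.1,-0.8]]' >/dev/null; python3 st.py
```

```text
pos [640.39 135.05 141.55] F [ 3.03  4.31 -0.63] M [ 1.197 -1.006 -0.021] j6 -0.564 q [-6.672e-01  7.449e-01  2.000e-04 -1.000e-04] w 20.0 58.8
pos [640.32 135.05 141.18] F [2.75 4.09 0.98] M [ 1.209 -0.96  -0.081] j6 -0.6637 q [-6.293e-01  7.772e-01  2.000e-04 -1.000e-04] w 20.1 58.9
```

```bash
python3 -m handwheel '[[0,0,0.0004,0,0,0.1,-0.8],[0,0,0.0004,0,0,0.1,-0.8]]' >/dev/null; python3 st.py
```

```text
pos [640.21 135.06 140.71] F [ 3.19  3.93 -0.16] M [ 1.241 -0.837 -0.024] j6 -0.7638 q [-5.896e-01  8.077e-01  3.000e-04 -3.000e-04] w 20.1 58.9
```

```bash
python3 -m handwheel '[[0,0,0.0004,0,0,0.1,-0.8],[0,0,0.0004,0,0,0.1,-0.8]]' >/dev/null; python3 st.py
```

```text
pos [640.16 135.08 140.35] F [2.77 4.3  0.42] M [ 1.246 -0.781 -0.054] j6 -0.8641 q [-5.484e-01  8.362e-01  3.000e-04 -3.000e-04] w 19.6 58.9
```

```bash
python3 -m handwheel '[[0,0,0.0004,0,0,0.1,-0.8],[0,0,0.0004,0,0,0.1,-0.8]]' >/dev/null; python3 st.py
```

```text
pos [640.08 135.12 139.95] F [2.89 3.99 0.69] M [ 1.367 -0.687 -0.051] j6 -0.9641 q [-5.059e-01  8.626e-01  3.000e-04 -4.000e-04] w 19.4 58.9
```

```bash
python3 -m handwheel '[[0,0,0.0004,0,0,0.1,-0.8],[0,0,0.0004,0,0,0.1,-0.8]]' >/dev/null; python3 st.py
```

```text
pos [640.02 135.17 139.53] F [ 2.75  4.98 -0.54] M [ 1.359 -0.663 -0.054] j6 -1.0641 q [-4.622e-01  8.868e-01  4.000e-04 -4.000e-04] w 19.8 58.9
```

```bash
python3 -m handwheel '[[0,0,0.0004,0,0,0.1,-0.8],[0,0,0.0004,0,0,0.1,-0.8]]' >/dev/null; python3 st.py
```

```text
pos [639.96 135.21 139.17] F [1.89 5.32 0.34] M [ 1.478 -0.564 -0.059] j6 -1.1641 q [-4.173e-01  9.088e-01  4.000e-04 -5.000e-04] w 19.4 58.9
```

```bash
python3 -m handwheel '[[0,0,0.0004,0,0,0.1,-0.8],[0,0,0.0004,0,0,0.1,-0.8]]' >/dev/null; python3 st.py
```

```text
pos [639.92 135.27 138.74] F [2.01 5.19 0.39] M [ 1.513 -0.56  -0.005] j6 -1.2641 q [-3.713e-01  9.285e-01  4.000e-04 -5.000e-04] w 19.9 59.0
```

```bash
python3 -m handwheel '[[0,0,0.0004,0,0,0.1,-0.8],[0,0,0.0004,0,0,0.1,-0.8]]' >/dev/null; python3 st.py
```

```text
pos [639.89 135.31 138.51] F [1.6  5.19 0.79] M [ 1.573 -0.441  0.038] j6 -1.364 q [-3.246e-01  9.459e-01  4.000e-04 -5.000e-04] w 20.0 59.1
```

```bash
python3 -m handwheel '[[0,0,0.0002,0,0,0.05,-0.8],[0,0,0.0002,0,0,0.05,-0.8]]' >/dev/null; python3 st.py
```

```text
pos [639.92 135.38 138.55] F [1.41 5.36 2.34] M [ 1.607 -0.337 -0.009] j6 -1.4137 q [-3.010e-01  9.536e-01  4.000e-04 -4.000e-04] w 19.9 59.1
```

The cap stopped sinking at z≈138.5, so the tip is on the ring. From here I'll turn only, easing off the small preload.

```bash
python3 -m handwheel '[[0,0,-0.0003,0,0,0.05,-0.8],[0,0,-0.0004,0,0,0.1,-0.8],[0,0,-0.0004,0,0,0.1,-0.8]]' >/dev/null; python3 st.py
```

```text
pos [639.83 135.43 138.54] F [1.7  5.97 1.45] M [ 1.675 -0.482 -0.035] j6 -1.5137 q [-2.529e-01  9.675e-01  4.000e-04 -6.000e-04] w 19.9 59.0
```

```bash
python3 -m handwheel '[[0,0,0,0,0,0.1,-0.8],[0,0,0,0,0,0.2,-0.8],[0,0,0,0,0,0.2,-0.8]]' >/dev/null; python3 st.py
```

```text
pos [639.81 135.6  138.57] F [ 1.51  5.36 -0.04] M [ 1.801 -0.448  0.004] j6 -1.714 q [-1.549e-01  9.879e-01  5.000e-04 -6.000e-04] w 20.0 59.0
```

The height held at 138.55 while the cap turned about 0.38 rad past contact, so the ratchet is slipping. That is under the 0.785 rad limit, so I stop and let go.

```bash
python3 -m handwheel '[[0,0,0,0,0,0,-0.5],[0,0,0,0,0,0,-0.2],[0,0,0,0,0,0,0],[0,0,0,0,0,0,0.1],[0,0,0,0,0,0,0.1],[0,0,-0.02,0,0,0,0.1],[0,0,-0.06,0,0,0,0.1],[0,0,-0.11,0,0,0,0.1],[0,0,-0.15,0,0,0,0.1],[0,0,-0.15,0,0,0,0.1]]'
python3 - <<'E'
from h import *
im,d,P,K,T=grab("wrist");m=(P[...,2]>150)&(P[...,2]<175)&(np.hypot(P[...,0]-640,P[...,1]-136)<13)
print("cap z",np.nanmedian(P[m][:,2]),np.nanmedian(P[m],0))
k=(np.abs(P[...,2]-69)<4)&(np.hypot(P[...,0]-556,P[...,1]-140)<25);print("knob",k.sum(),np.nanmedian(P[k],0))
a=grab("scene");f=np.load("s.npz")
D=cv2.absdiff(a[0],f["ia"]).max(2)
for n,(u,v) in {"thin":(331,382),"green":(263,478),"yellow":(322,510),"jack":(298,307),"tin":(200,388),"bowl":(480,490)}.items():
    u,v=int(u*.64),int(v*.64);print(n,np.median(D[v-10:v+10,u-10:u+10]),np.percentile(D[v-10:v+10,u-10:u+10],95))
E
```

```text
clock: 25.25
position: [641.9, 135.1, 293.7]
ee_rot: [-0.153, 0.988, 0.001, 0.004]
contact_force: [0.1, -0.8, -0.8]
gripper_width: 46.7
grasp_force: 0.0
cap z 159.0227122509396 [639.54276182 135.39847934 159.02271225]
knob 195 [556.19204944 140.28254641  69.50804424]
thin 55.0 57.0
green 5.0 7.0
yellow 7.0 8.0
jack 27.0 54.0
tin 7.0 8.0
bowl 6.0 7.0
```

Cap top is now at z 159, about 7.5 mm lower. The knob is at its home position. The even brightness change over the thin ring is the arm's shadow. Handing in.

```bash
python3 -c "
from bench import *
print(job_done())"
```

```text
the job is handed in; nothing more can be done
None
```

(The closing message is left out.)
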